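# Push the old lock core out of a cabinet lock and tray the parts

## Robot

A 6-joint arm with a two-finger parallel gripper is mounted at the origin on the work surface. World frame = base frame: x ahead of the robot, y to its left, z up, the work surface at z = 0. Lengths are in mm, angles in rad, forces in N, time in s.
With the tool pointing down it reaches from about 275 to 1000 mm from the base axis. Payload 8.4 kg.
Tool frame: the origin (TCP) lies at the very end of the fingers, on their centre line; the grasp point (between the pads) lies 19 mm behind it; x points along the fingers, y is the direction in which the jaws open and shut, and the axes are right-handed (so a half turn about x gives the same grasp; the last joint's range is limited). The gripper opens to 85 mm and grips with 20 to 120 N. Pads are 22 mm wide; open, the fingers measure 114 mm over their backs; the gripper's body (76 mm by 85 mm) begins 54 mm behind the grasp point. The pads swing forward as they close: fully open they stand 13 mm farther back than shut.
Start: joints at [1.142, 0.353, 1.633, -0, 1.155, -0.002], TCP at [258.724, 568.937, 231.281] pointing down, gripper open.
Joint ranges: [-2.63, 2.63], [-0.92, 2.1], [0.06, 2.66], [-1.3, 4.44], [0, 2.69], [-3.02, 3.02]. Speed limits (rad/s): [2.22, 2.22, 2.79, 3.14, 3.14, 3.14].

## Interface

Orientations are given as [roll, pitch, yaw] about the fixed x, y, z axes, in that order (R = Rz(yaw) Ry(pitch) Rx(roll)).
In Python, from rig import r, grab_frame, camera_params, sign_off gives the robot as it stands.
- The arm moves only by the tool drive_tool, never from a script. Its argument "rows" is one flat list of numbers, 7 for each row, row after row: the shift along the tool's x, y, z in mm, then the turn, a rotation vector about the tool's x, y, z in degrees, then the opening in per cent of the stroke, from 0 (shut) to 100 (fully open). In form: [x, y, z, rx, ry, rz, fingers, x, y, z, rx, ry, rz, fingers, ...]. A call has 1 to 10 rows; each row is the pose to reach, as a shift and turn from the pose measured when the call began, along the tool's axes at that moment; what a row does not reach only later rows make up. A row lasts 1/8 s, in which the tool goes at most 62.5 mm and 10.7 degrees, less where a joint would pass 70% of its speed; a pose out of reach is approached as far as the arm can. A call with a gripper value outside its range is refused whole. The fingers move at their own pace and stop on an object; "newtons" is the grip in N (left out, the last holds). Time passes only in rows, so rows that repeat a pose let the fingers close. It gives the time, the measured TCP pose, the force and the opening at its end, in the units of the state.
- r.sense(): the state, without advancing time (a new reading comes with each control period).
- grab_frame(name): name is "scene" or "top"; returns the picture (480x640x3 uint8, red, green, blue); there is no depth.
- camera_params(name): a dict with "vertical_fov" (degrees; the focal length in pixels is half the picture's height over the tangent of half this angle, whatever the lens; pixels are square), "cx", "cy" (the principal point, pixels), "k1" (the pictures are not rectified: a ray, as slopes to the right and down, at radius r is drawn at 1 + k1 r^2 times it, then the intrinsics apply), "pose" (4x4, takes a point from camera to world coordinates). Camera axes: x right, y down, z forward; pixel columns grow to the right and rows downward; lengths in mm; the calibration is good to about 2 mm. A picture is of the moment at which its call begins. camera_params takes no time and is no camera call.
- sign_off(): hands the job in, once; it reports no verdict.
The state is a dict: "clock": time; "qpos": joint angles; "qvel": joint speeds; "joint_efforts": joint torques, N m; "eef_pos": TCP position; "tcp_rot": TCP orientation; "contact_force": force on the tool from outside, world axes, zero at the start; "wrist_torque": the same for the moment, N m; "opening": opening from 0.0 (shut) to 1.0 (fully open).
Only numpy, scipy, OpenCV 4.12 (cv2) and the standard library are available. Lean on these libraries where they do the work, as an engineer would, in place of code of your own. Each camera call takes 0.05 s, during which the arm holds its last target.

## Task

The filing-cabinet lock clamped in the little vice needs a new core: with the drift rod, push the old brass core out of the lock's bore so that it comes out on its flanged side onto the catch rail. Then lay the drift flat in the long compartment of the grey tray and the core flat in the tray's short empty compartment, both lengthwise with the tray and let go. Leave everything else on the desk where it is.

Things in the scene. Friction and masses are not known exactly. Their poses are not given: they have to be found in the camera images.
- holder: Small blue vice fixed to the desk, clamping a steel lock case 46 mm wide and high, 50 mm long (x = -25 to +25 mm), top 108 mm above the desk. Origin on the desk under the case's middle, z up. A level through bore, 22 mm in diameter, runs along x, 85 mm above the desk. Jaws: 82 mm wide in y. Clamp screw out to y = -86 mm, 50 mm high. Base plate x -50 to 100, y +-50, 14 mm high
- bore_in (a point): centre of the bore's open mouth, where the drift enters (on the bore axis, on the case's -x face); axes as the holder's
- bore_out (a point): centre of the bore's exit mouth (on the bore axis, on the case's +x face); axes as the holder's
- rail (a point): middle of the catch rail's groove: a narrow V rail 18 mm wide, 95 mm long (holder x = 28 to 123 mm), groove bottom 18 mm and edges 13 mm below the bore axis, end stop at x = 125 mm reaching 6 mm below the bore axis. The core drops a few mm onto it and stays lying along it, tilted a few degrees, flange higher
- core: brass lock core: barrel 20 mm in diameter, 46 mm long (x = -25 to +21 mm), with a flange 26 mm in diameter, 4 mm thick at its +x end. Origin on its axis at mid-length; about 0.12 kg. Starts in the bore, lying on the bore's bottom, x along the holder's x, flange outside near the exit face, so it leaves only towards holder +x. A spring ball drags on it: a few N to push it out
- drift: drift rod lying on the desk: dark steel handle, 22 x 22 mm square, 80 mm long (x = -40 to +40 mm), and a round steel shank 12 mm in diameter, 95 mm long, on the same axis (x = 40 to 135 mm). Origin on the axis at the handle's middle, 11 mm above the desk as it lies; x points to the tip. About 0.28 kg, centre of mass near x = +21 mm
- drift_tip (a point): centre of the drift's tip, 135 mm along x from the drift's origin; axes as the drift's
- drift_mid (a point): the middle of the drift's whole length on its axis, 47.5 mm along x from its origin; axes as the drift's
- tray: grey plastic tray fixed to the desk, 236 mm long (x), 160 mm wide (y), 18 mm high, walls and floor 4 mm thick, origin under its centre. Long compartment along the whole -y side; the +y side is divided into a short empty compartment (at -x) and a larger one (at +x) that holds a flat steel cam
- drift_slot (a point): centre of the long compartment's floor, 4 mm above the desk; inside 228 mm (x) by 74 mm (y); axes as the tray's
- core_slot (a point): centre of the short compartment's floor, 4 mm above the desk; inside 96 mm (x) by 74 mm (y); axes as the tray's
- screwdriver: bystander: a screwdriver 190 mm long lying on the desk beside the drift, its x along the blade
- cam: bystander: flat steel cam, about 62 mm long, 24 mm wide, 5 mm thick, in the tray's larger short compartment
- stapler: bystander: black desk stapler, 130 mm long, 55 mm high, origin under its centre
- punch: bystander: black and steel paper punch, 100 x 110 mm, 57 mm high, origin under its centre
- stamp: bystander: wooden hand stamp standing upright, 75 mm high, 40 mm wide, origin under its centre
- bottle: bystander: clear plastic bottle standing upright, 160 mm high, 60 mm wide, origin under its centre
There are look-alikes about, which are no part of the job. Leave any turquoise look-alike of the drift alone. What is shaped like the holder but orange is not meant.

How it is judged:
By the outcome, as a careful person would: the job done as asked, in the order asked, and still so for the second after the job is handed in, with the robot touching nothing.
It also fails if it takes over 69 s, if anything falls off the work surface, if the arm or the gripper's body presses on something with over 40 N, if the wrist force passes 120 N, or if a joint passes its speed limit or range.

## Working session

There is one attempt and no reset: what is moved stays moved. The work goes in short steps, Python scripts to look and compute and a tool call to move; the robot and the scene stay as the last step left them, time stands still between calls to the robot, and variables do not carry over. Pictures are saved under pics/ and viewed, and the job is handed in when it is done.

Besides the shell and the picture viewer there is one more tool, called after "Request:" as name(argument=value, ...) on one line, values as JSON. drive_tool: Moves the arm, as the interface text tells. Its arguments: {"type":"object","properties":{"rows":{"type":"array","items":{"type":"number"}},"newtons":{"type":"number"}},"required":["rows"]}

```bash
ls; mkdir -p pics
cat > h.py <<'E'
import numpy as np, cv2
from rig import r, grab_frame, camera_params, sign_off
def snap(n,f):
    im=grab_frame(n); cv2.imwrite('pics/'+f,cv2.cvtColor(im,cv2.COLOR_RGB2BGR)); return im
def K(n):
    c=camera_params(n); f=240/np.tan(np.radians(c['vertical_fov'])/2)
    return np.array([[f,0,c['cx']],[0,f,c['cy']],[0,0,1]]),np.array([c['k1'],0,0,0.]),np.array(c['pose'])
def ray(n,uv):
    k,d,P=K(n); p=cv2.undistortPoints(np.array(uv,float).reshape(-1,1,2),k,d).reshape(-1,2)
    D=np.c_[p,np.ones(len(p))]@P[:3,:3].T
    return P[:3,3],D
def onplane(n,uv,z):
    o,D=ray(n,uv); return o+D*((z-o[2])/D[:,2])[:,None]
def tri(uv1,uv2):
    out=[]
    o1,D1=ray('scene',uv1);o2,D2=ray('top',uv2)
    for a,b in zip(D1,D2):
        A=np.c_[a,-b]; s=np.linalg.lstsq(A,o2-o1,rcond=None)[0]
        p,q=o1+a*s[0],o2+b*s[1]; out.append(np.r_[(p+q)/2,np.linalg.norm(p-q)])
    return np.array(out)
def proj(n,X):
    k,d,P=K(n); Q=np.linalg.inv(P); return cv2.projectPoints(np.array(X,float).reshape(-1,1,3),cv2.Rodrigues(Q[:3,:3])[0],Q[:3,3],k,d)[0].reshape(-1,2)
E
python3 - <<'E'
from h import *
np.set_printoptions(precision=3,suppress=True)
for n in('scene','top'): snap(n,n+'0.png'); print(camera_params(n))
print(r.sense())
E
```

```text
pics
{'vertical_fov': 51.04809982114202, 'cx': 327.3294944146642, 'cy': 243.36226022315165, 'k1': 0.005438309826887348, 'pose': array([[   0.186,    0.558,   -0.808, 1449.406],
       [   0.982,   -0.087,    0.166, -160.052],
       [   0.022,   -0.825,   -0.565,  725.301],
       [   0.   ,    0.   ,    0.   ,    1.   ]])}
{'vertical_fov': 43.3907580945951, 'cx': 317.2331672379922, 'cy': 244.3547181044286, 'k1': -0.0673070965485756, 'pose': array([[  -0.023,   -0.998,    0.065,  423.253],
       [  -1.   ,    0.023,    0.007,    0.629],
       [  -0.009,   -0.065,   -0.998, 1262.645],
       [   0.   ,    0.   ,    0.   ,    1.   ]])}
{'clock': 0.1, 'qpos': array([ 1.142,  0.354,  1.634, -0.   ,  1.155, -0.002]), 'qvel': array([-0.001, -0.001, -0.003,  0.   ,  0.   ,  0.   ]), 'joint_efforts': array([ -0.   , -60.636, -34.282,  -0.   ,   0.004,   0.   ]), 'eef_pos': array([258.559, 568.551, 230.656]), 'tcp_rot': array([-1.571,  1.57 , -1.997]), 'contact_force': array([ 0.261, -0.138,  1.083]), 'wrist_torque': array([0.015, 0.037, 0.023]), 'opening': 0.995307760866802}
```

View pics/scene0.png

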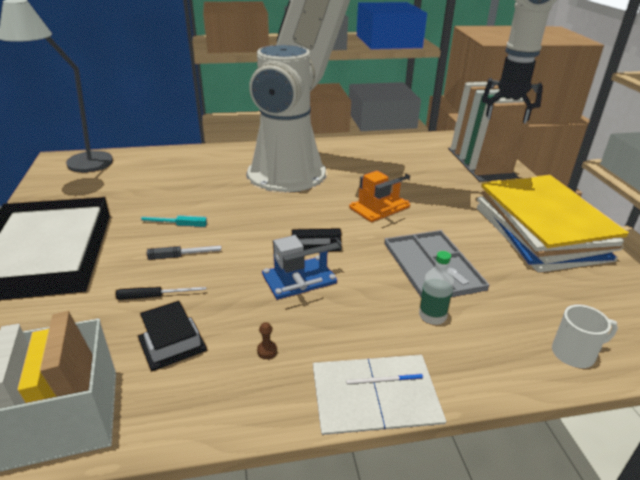

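View pics/top0.png

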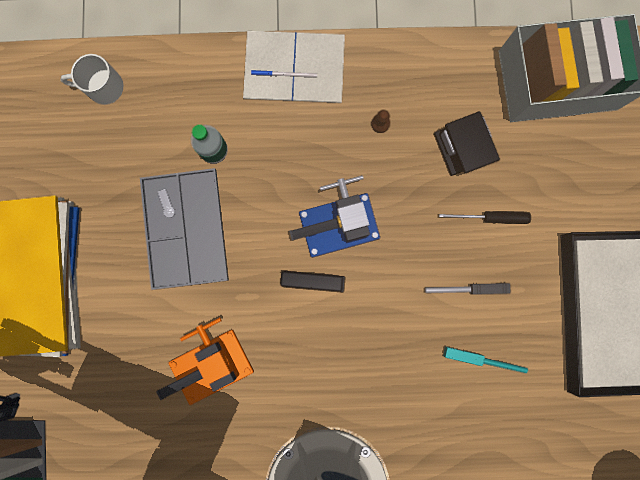

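Run:
```python
import cv2,numpy as np
t=cv2.imread('pics/top0.png');s=cv2.imread('pics/scene0.png')
cv2.imwrite('pics/c1.png',cv2.resize(t[170:270,270:390],None,fx=6,fy=6,interpolation=2)[:600])
cv2.imwrite('pics/c2.png',cv2.resize(s[215:305,250:360],None,fx=6.5,fy=6.5,interpolation=2))
a=cv2.resize(t[270:310,410:530],None,fx=6,fy=6,interpolation=2)
b=cv2.resize(s[235:265,140:260],None,fx=6,fy=6,interpolation=2)
cv2.imwrite('pics/c3.png',np.vstack([a,b]))
```

```text
(no output)
```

View pics/c1.png

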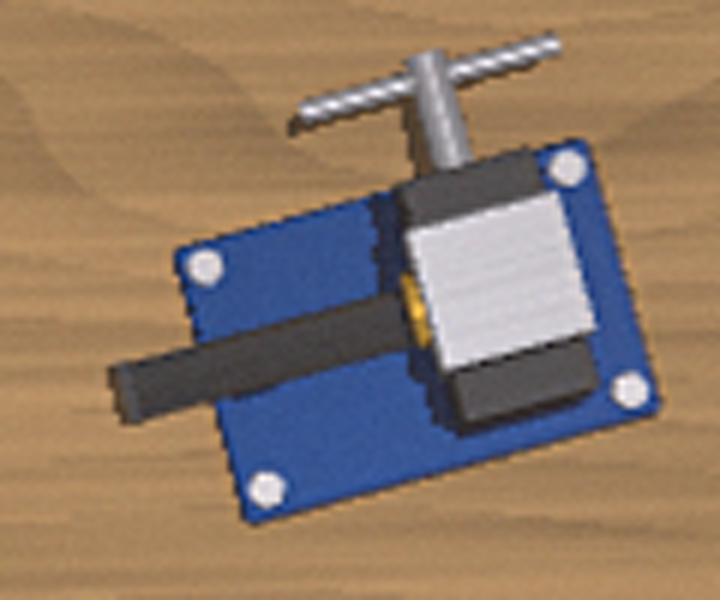

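View pics/c2.png

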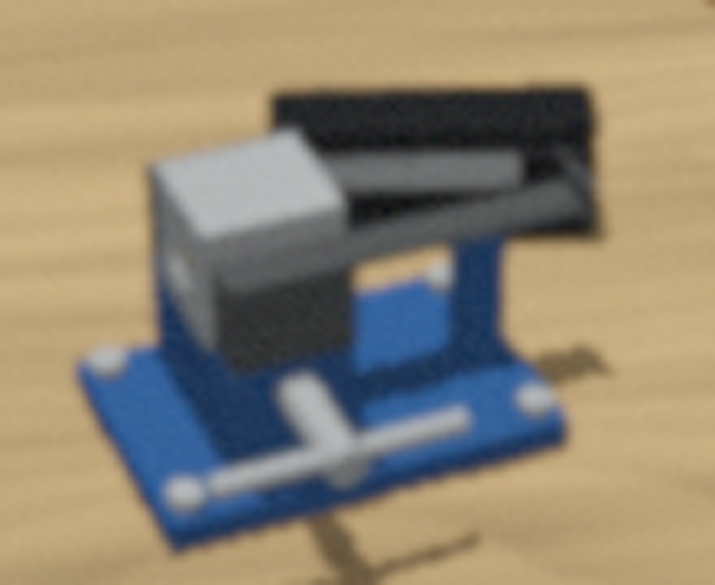

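View pics/c3.png

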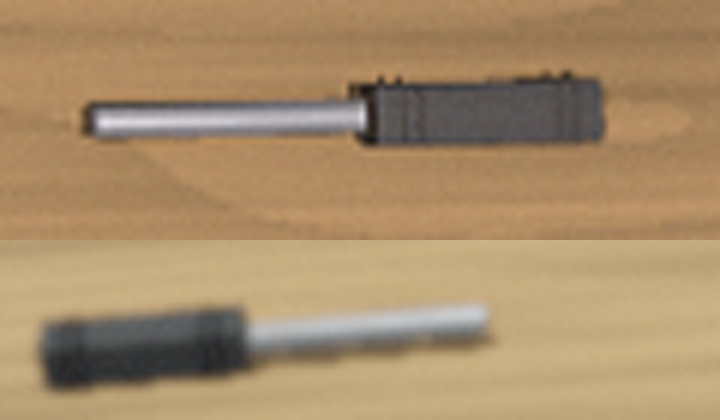

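Run:
```python
from h import *
np.set_printoptions(precision=2,suppress=True)
t=cv2.imread('pics/top0.png');s=cv2.imread('pics/scene0.png')
def crop(pts,u0,v0,k=6): return (np.array(pts,float)+.5)/k-.5+[u0,v0]
def rect(n,mask,z):
    c=max(cv2.findContours(mask,0,cv2.CHAIN_APPROX_NONE)[0],key=cv2.contourArea).reshape(-1,2)
    P=onplane(n,c,z)[:,:2].astype(np.float32); R=cv2.minAreaRect(P); return R,cv2.boxPoints(R)
# case top
case=crop([(405,230),(555,193),(597,330),(445,368)],270,170)
C=onplane('top',case,108);print('case corners',C, 'ctr',C.mean(0))
m=np.zeros(t.shape[:2],np.uint8);g=cv2.inRange(t,(165,165,165),(255,255,255)); m[195:240,330:375]=g[195:240,330:375]
print(rect('top',m,108))
scr=crop([(205,267),(568,167),(631,389),(266,490)],270,170)
S=onplane('top',scr,15);print('screws',S,'ctr',S.mean(0)); e=(S[0]-S[1])+(S[3]-S[2]);print('yaw',np.arctan2(e[1],e[0]))
hsv=cv2.cvtColor(t,cv2.COLOR_BGR2HSV); b=cv2.inRange(hsv,(100,120,40),(125,255,255)); m[:]=0;m[180:265,290:385]=b[180:265,290:385]
m=cv2.morphologyEx(m,cv2.MORPH_CLOSE,np.ones((5,5)));print('base',rect('top',m,14))
e=C[0]-C[1]+C[3]-C[2];print('yaw case',np.arctan2(e[1],e[0]))
# scene case top corners
cs=crop([(152,168),(297,130),(348,212),(208,238)],250,215,6.5)
Cs=onplane('scene',cs,108);print('scene case',Cs,Cs.mean(0))
# rail end stop top
# drift
tip=crop([(92,119)],410,270);hb=crop([(604,112)],410,270);sh=crop([(367,114)],410,270)
print('drift top tip/sh/back',onplane('top',tip,13),onplane('top',sh,13),onplane('top',hb,20))
hd=crop([(375,85),(375,141),(603,81),(603,139)],410,270);print(onplane('top',hd,22))
d=crop([(488,316-240),(248,336-240)],140,235);print('scene tip(base z~11)',onplane('scene',d,11))
```

```text
case corners [[568.19 -30.77 108.  ]
 [579.01 -79.24 108.  ]
 [534.51 -91.44 108.  ]
 [523.44 -42.45 108.  ]] ctr [551.29 -60.97 108.  ]
(((551.39990234375, -61.28553771972656), (45.07217788696289, 49.03128433227539), 13.992903709411621), array([[523.6 , -42.95],
       [535.46, -90.52],
       [579.2 , -79.62],
       [567.34, -32.05]], dtype=float32))
screws [[ 568.61   36.34   15.  ]
 [ 600.55  -90.44   15.  ]
 [ 522.72 -110.03   15.  ]
 [ 490.71   16.93   15.  ]] ctr [545.65 -36.8   15.  ]
yaw 1.8176712210400663
base (((544.5403442382812, -36.55340576171875), (97.8036880493164, 148.30136108398438), 14.617563247680664), array([[ 478.51,   22.86],
       [ 515.93, -120.65],
       [ 610.57,  -95.96],
       [ 573.15,   47.54]], dtype=float32))
yaw case 1.7918200353624352
scene case [[536.12 -93.69 108.  ]
 [520.59 -42.51 108.  ]
 [571.91 -32.51 108.  ]
 [579.52 -79.73 108.  ]] [552.03 -62.11 108.  ]
drift top tip/sh/back [[ 406.42 -210.75   13.  ]] [[ 405.76 -306.07   13.  ]] [[ 404.44 -386.52   20.  ]]
[[ 415.73 -306.99   22.  ]
 [ 396.59 -306.28   22.  ]
 [ 415.1  -385.98   22.  ]
 [ 395.23 -385.17   22.  ]]
scene tip(base z~11) [[ 402.87 -212.66   11.  ]
 [ 402.23 -308.39   11.  ]]
```

```bash
cat >> h.py <<'E'
from scipy.spatial.transform import Rotation as Ro
def go(p,jaw):
    """shift mm / turn deg in tool axes to reach TCP p, tool down, jaw axis at world angle jaw deg"""
    s=r.sense(); a=s['tcp_rot']; R=Ro.from_euler('xyz',a)
    j=np.radians(jaw); y=np.array([np.cos(j),np.sin(j),0]); x=np.array([0,0,-1.]); T=Ro.from_matrix(np.c_[x,y,np.cross(x,y)])
    d=R.inv().apply(np.array(p)-s['eef_pos']); w=(R.inv()*T).as_rotvec(degrees=True)
    yv=R.apply([0,1,0])
    print('t',round(s['clock'],2),'pos',s['eef_pos'].round(1),'jaw',np.degrees(np.arctan2(yv[1],yv[0])).round(2),'F',s['contact_force'].round(1),'open',round(float(s['opening']),3),'q6',round(float(s['qpos'][5]),2))
    print('shift',d.round(1),'turn',w.round(1), 'rows>=',np.ceil(max(np.linalg.norm(d)/62.5,np.linalg.norm(w)/10.7)))
E
python3 - <<'E'
from h import *
go([405,-331.5,150],-0.6)
# tray
np.set_printoptions(precision=2,suppress=True)
t=cv2.imread('pics/top0.png')
cv2.imwrite('pics/c4.png',cv2.resize(t[165:290,135:235],None,fx=4.8,fy=4.8,interpolation=2))
E
```

```text
t 0.1 pos [258.6 568.6 230.7] jaw 65.55 F [ 0.3 -0.1  1.1] open 0.995 q6 -0.0
shift [  81.6 -758.6  505.9] turn [66.1  0.   0.1] rows>= 15.0
```

View pics/c4.png

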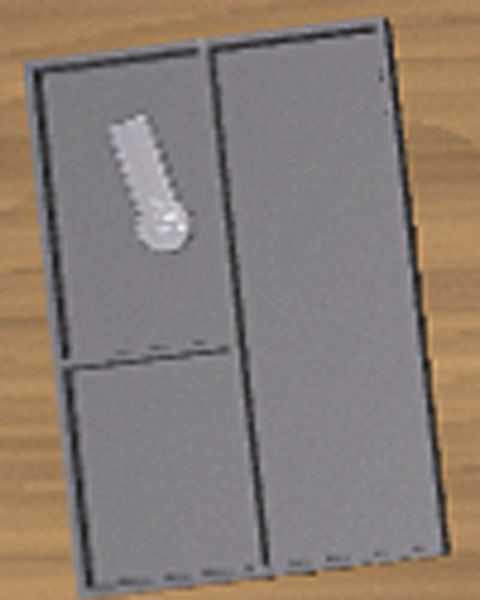

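Run:
```python
from h import *
np.set_printoptions(precision=2,suppress=True)
def crop(pts,u0,v0,k=6): return (np.array(pts,float)+.5)/k-.5+[u0,v0]
o=onplane('top',crop([(28,65),(387,20),(450,550),(85,595)],135,165,4.8),18);c=o.mean(0)
e=o[0]-o[3]+o[1]-o[2];f=o[0]-o[1]+o[3]-o[2];print(o,c,'yaw',np.degrees(np.arctan2(e[1],e[0])),np.degrees(np.arctan2(f[1],f[0]))-90, np.linalg.norm(e)/2,np.linalg.norm(f)/2)
y=np.arctan2(e[1],e[0]);X=np.array([np.cos(y),np.sin(y)]);Y=np.array([-X[1],X[0]])
m=onplane('top',crop([(210,45),(268,570),(65,363),(232,350)],135,165,4.8),18)
for p in m: q=p[:2]-c[:2];print('tray coords',q@X,q@Y)
for n,l in(('drift_slot',(0,-39)),('core_slot',(-66,39))): print(n,c[:2]+l[0]*X+l[1]*Y)
```

```text
[[652.82 378.11  18.  ]
 [668.25 219.66  18.  ]
 [436.86 194.96  18.  ]
 [420.81 353.8   18.  ]] [544.69 286.63  18.  ] yaw 6.038568379623426 5.667468125563744 232.9922129849207 159.42677576985528
tray coords 115.19734780100805 -1.1996772975667185
tray coords -115.44173459025286 -0.571243948303404
tray coords -15.09341104222877 77.36167638485051
tray coords -18.910356454591685 4.08660973774569
drift_slot [548.79 247.85]
core_slot [474.95 318.47]
```

Request:
drive_tool(rows=[40,-758.6,505.9,66.1,0,0,100,40,-758.6,505.9,66.1,0,0,100,40,-758.6,505.9,66.1,0,0,100,40,-758.6,505.9,66.1,0,0,100,40,-758.6,505.9,66.1,0,0,100,40,-758.6,505.9,66.1,0,0,100,40,-758.6,505.9,66.1,0,0,100,40,-758.6,505.9,66.1,0,0,100,40,-758.6,505.9,66.1,0,0,100,40,-758.6,505.9,66.1,0,0,100])

```text
clock: 1.35
eef_pos: [358.8, -49.4, 204.3]
tcp_rot: [0.39, 1.57, -1.191]
contact_force: [1.3, 0.5, 0.5]
opening: 0.995
```

Run:
```python
from h import *
go([405,-331.5,60],-0.6)
```

```text
t 1.35 pos [358.8 -49.4 204.3] jaw -0.56 F [1.3 0.5 0.5] open 0.995 q6 -0.13
shift [144.6  48.9 281.5] turn [ 0.   0.1 -0. ] rows>= 6.0
```

Request:
drive_tool(rows=[60,49,281.5,0,0,0,60,60,49,281.5,0,0,0,60,60,49,281.5,0,0,0,60,60,49,281.5,0,0,0,60,100,49,281.5,0,0,0,60,144,49,281.5,0,0,0,60,144,49,281.5,0,0,0,60,144,49,281.5,0,0,0,60])

```text
clock: 2.35
eef_pos: [405.5, -331.4, 61.7]
tcp_rot: [0.549, 1.569, -1.031]
contact_force: [0.4, 0.7, 0.6]
opening: 0.597
```

Run:
```python
from h import *
t=snap('top','t1.png');s=snap('scene','s1.png')
a=cv2.resize(t[250:330,400:530],None,fx=5,fy=5,interpolation=2);b=cv2.resize(s[205:275,130:260],None,fx=5,fy=5,interpolation=2)[:200]
cv2.imwrite('pics/c5.png',np.vstack([a,b])[:,:,::-1])
go([405,-331.5,3],-0.6)
```

```text
t 2.45 pos [ 406.3 -331.8   62.6] jaw -0.51 F [-0.  -0.1  0.5] open 0.602 q6 -0.68
shift [59.6 -1.4 -0.5] turn [ 0.1  0.2 -0.2] rows>= 1.0
```

View pics/c5.png

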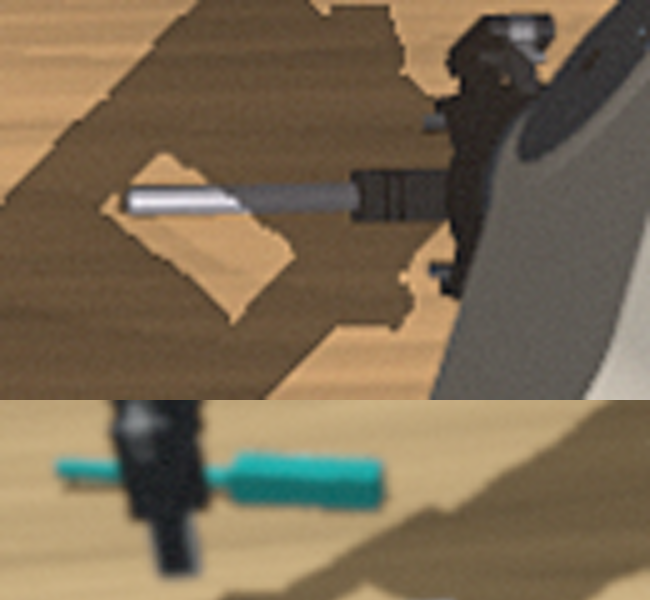

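Request:
drive_tool(rows=[50,-1,0,0,0,0,60,59,-1,0,0,0,0,60,59,-1,0,0,0,0,22,59,-1,0,0,0,0,10,59,-1,0,0,0,0,10,59,-1,0,0,0,0,10,59,-1,0,0,0,0,10], newtons=60)

```text
clock: 3.32
eef_pos: [406.4, -332.6, 5.3]
tcp_rot: [0.829, 1.564, -0.751]
contact_force: [0.6, 2.1, 7.8]
opening: 0.238
```

Run:
```python
from h import *
H=np.array([551.4,-61.3]);y=np.radians(104.05);X=np.array([np.cos(y),np.sin(y)])
p=H+X*(-60-121)
go([405,-332,150],-.6)
go([p[0],p[1],150],14.05)
```

```text
t 3.33 pos [ 406.4 -332.6    5.3] jaw -0.51 F [0.6 2.1 7.8] open 0.238 q6 -0.68
shift [-144.7   -0.7    0. ] turn [ 0.1  0.2 -0.3] rows>= 3.0
t 3.33 pos [ 406.4 -332.6    5.3] jaw -0.51 F [0.6 2.1 7.8] open 0.238 q6 -0.68
shift [-144.2  188.8  -96.8] turn [-14.6   0.3  -0.2] rows>= 5.0
```

Request:
drive_tool(rows=[-20,0,0,0,0,0,10,-60,0,0,0,0,0,10,-120,0,0,0,0,0,10,-145,0,0,0,0,0,10,-145,0,0,0,0,0,10])

```text
clock: 3.95
eef_pos: [406.8, -332.9, 152.9]
tcp_rot: [0.856, 1.559, -0.723]
contact_force: [0.8, 0.6, -2.7]
opening: 0.242
```

Run:
```python
from h import *
H=np.array([551.4,-61.3]);y=np.radians(104.05);X=np.array([np.cos(y),np.sin(y)])
p=H+X*(-60-121)
go([p[0],p[1],120],14.05)
```

```text
t 3.95 pos [ 406.8 -332.9  152.9] jaw -0.51 F [ 0.8  0.6 -2.7] open 0.242 q6 -0.68
shift [ 33.8 187.4 -98. ] turn [-14.6   0.5  -0.4] rows>= 4.0
```

Request:
drive_tool(rows=[33.8,187.4,-98,-14.6,0.5,-0.4,10,33.8,187.4,-98,-14.6,0.5,-0.4,10,33.8,187.4,-98,-14.6,0.5,-0.4,10,33.8,187.4,-98,-14.6,0.5,-0.4,10,33.8,187.4,-98,-14.6,0.5,-0.4,10,33.8,187.4,-98,-14.6,0.5,-0.4,10])

```text
clock: 4.7
eef_pos: [593.9, -236.7, 118.5]
tcp_rot: [-2.272, 1.569, 2.686]
contact_force: [-0.8, -0.5, -3.8]
opening: 0.239
```

Run:
```python
from h import *
t=snap('top','t2.png');s=snap('scene','s2.png')
a=cv2.resize(t[170:270,290:450],None,fx=5,fy=5,interpolation=2);b=cv2.resize(s[200:300,200:360],None,fx=5,fy=5,interpolation=2)
cv2.imwrite('pics/c6.png',a[:,:,::-1]);cv2.imwrite('pics/c7.png',b[:,:,::-1])
H=np.array([551.4,-61.3]);y=np.radians(104.05);X=np.array([np.cos(y),np.sin(y)])
p=H+X*(-60-121)
go([p[0],p[1],79],14.05)
```

```text
t 4.8 pos [ 594.1 -237.3  119.4] jaw 14.04 F [-0.2 -0.2 -2.9] open 0.244 q6 -0.63
shift [40.4  1.3 -0.1] turn [-0. -0.  0.] rows>= 1.0
```

View pics/c6.png

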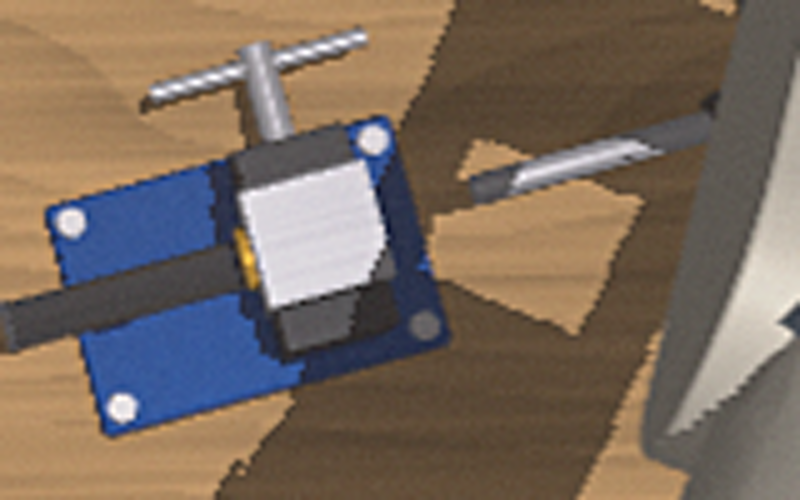

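View pics/c7.png

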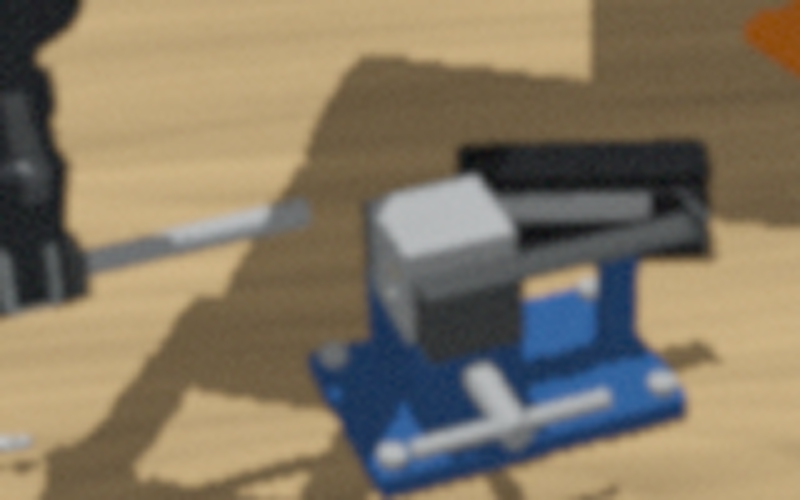

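Run:
```python
from h import *
np.set_printoptions(precision=2,suppress=True)
def crop(pts,u0,v0,k=5): return (np.array(pts,float)+.5)/k-.5+[u0,v0]
print(tri(crop([(308,213)],200,200),crop([(473,191)],290,170)))
H=np.array([551.4,-61.3]);y=np.radians(104.05);X=np.array([np.cos(y),np.sin(y)]);Y=np.array([-X[1],X[0]])
# expected tip
e=np.array([594.1,-237.3])+121*X; print('exp tip',e)
q=onplane('top',crop([(473,191),(712,128)],290,170),125)
for p in q: print(p,(p[:2]-H)@X,(p[:2]-H)@Y)
# case top from both views again for bias check
print(proj('scene',[[*e,125.5]]),crop([(308,213)],200,200)); print(proj('scene',[[*(e-60*X),125.5]]),'dir check crop',(proj('scene',[[*(e-60*X),125.5]])-[200,200])*5)
```

```text
[[ 564.15 -120.17  124.94    0.91]]
exp tip [ 564.73 -119.92]
[ 564.19 -119.71  125.  ] -59.76239418186588 1.773940165782868
[ 586.24 -211.49  125.  ] -154.1551744136723 2.664008275647453
[[261.54 242.13]] [[261.2 242.2]]
[[233.83 248.5 ]] dir check crop [[169.17 242.49]]
```

Request:
drive_tool(rows=[20,1.5,0,0,0,0,10,40,1.5,0,0,0,0,10,40,1.5,0,0,0,0,10,40,1.5,0,0,0,0,10])

```text
clock: 5.3
eef_pos: [595.4, -236.9, 79.1]
tcp_rot: [-2.409, 1.569, 2.548]
contact_force: [0.6, 0.3, -2.4]
opening: 0.242
```

Run:
```python
from h import *
t=snap('top','t3.png');s=snap('scene','s3.png')
a=cv2.resize(t[170:270,290:450],None,fx=5,fy=5,interpolation=2);b=cv2.resize(s[200:300,200:360],None,fx=5,fy=5,interpolation=2)
cv2.imwrite('pics/c8.png',np.vstack([a[:250],b[:350]])[:,:,::-1])
H=np.array([551.4,-61.3]);y=np.radians(104.05);X=np.array([np.cos(y),np.sin(y)])
p=H+X*(-30-121)
go([p[0],p[1],79.4],14.05)
```

```text
t 5.4 pos [ 596.  -237.1   79.9] jaw 14.04 F [ 0.7 -0.1 -2.6] open 0.24 q6 -0.63
shift [  0.5  -0.6 -30.4] turn [-0. -0. -0.] rows>= 1.0
```

View pics/c8.png

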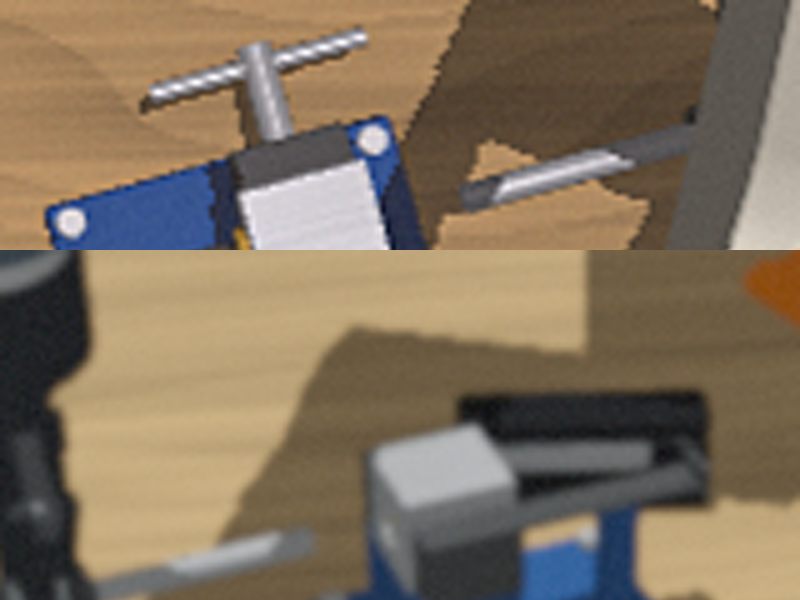

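Run:
```python
from h import *
np.set_printoptions(precision=2,suppress=True)
def crop(pts,u0,v0,k=5): return (np.array(pts,float)+.5)/k-.5+[u0,v0]
H=np.array([551.4,-61.3]);y=np.radians(104.05);X=np.array([np.cos(y),np.sin(y)]);Y=np.array([-X[1],X[0]])
P=tri(crop([(314,291)],200,200),crop([(465,199)],290,170))[0];print(P,(P[:2]-H)@X,(P[:2]-H)@Y)
q=onplane('top',crop([(465,199),(690,137)],290,170),85)
for p in q: print(p,(p[:2]-H)@X,(p[:2]-H)@Y)
c=[*(H-25*X),85];print('bore_in proj',proj('scene',[c]),(proj('scene',[c])-200)*5)
```

```text
[ 566.   -120.44   85.61    0.39] -60.91068428231521 0.19448463279378134
[ 566.05 -120.69   85.  ] -61.175154024211864 0.20381933292001503
[ 588.59 -210.13   85.  ] -153.40398219105552 0.05225374905056911
bore_in proj [[278.08 254.27]] [[390.39 271.36]]
```

Request:
drive_tool(rows=[0.5,-0.3,-12,0,0,0,10,0.5,-0.3,-24,0,0,0,10,0.5,-0.3,-34,0,0,0,10,0.5,-0.3,-38,0,0,0,10,0.5,-0.3,-38,0,0,0,10])

```text
clock: 6.02
eef_pos: [586.5, -199.9, 79.5]
tcp_rot: [1.614, 1.57, 0.288]
contact_force: [0.1, 0.0, -2.3]
opening: 0.244
```

Run:
```python
from h import *
H=np.array([551.4,-61.3]);y=np.radians(104.05);X=np.array([np.cos(y),np.sin(y)])
s=r.sense();print(s['eef_pos'],s['contact_force'],s['wrist_torque'])
p=H+X*(30-121.5)
go([p[0],p[1],79.4],14.05)
```

```text
[ 586.5134833  -199.9016891    79.47056223] [ 0.14654465  0.02599881 -2.30353622] [ 0.02925663  0.02826377 -0.06805625]
t 6.03 pos [ 586.5 -199.9   79.5] jaw 14.07 F [ 0.1  0.  -2.3] open 0.244 q6 -0.58
shift [  0.1  -0.4 -51.5] turn [ 0. -0. -0.] rows>= 1.0
```

Tip is at about −22 in the bore with no contact; push on gently.

Request:
drive_tool(rows=[0,-0.3,-6,0,0,0,10,0,-0.3,-12,0,0,0,10,0,-0.3,-18,0,0,0,10,0,-0.3,-24,0,0,0,10])

```text
clock: 6.52
eef_pos: [580.5, -176.5, 79.6]
tcp_rot: [1.193, 1.57, -0.132]
contact_force: [0.5, -3.6, -1.9]
opening: 0.24
```

Run:
```python
from h import *
s=snap('scene','s4.png');t=snap('top','t4.png')
a=cv2.resize(t[170:270,260:420],None,fx=5,fy=5,interpolation=2);b=cv2.resize(s[200:300,200:360],None,fx=5,fy=5,interpolation=2)
cv2.imwrite('pics/c9.png',np.vstack([a[:350],b[:250]])[:,:,::-1])
H=np.array([551.4,-61.3]);y=np.radians(104.05);X=np.array([np.cos(y),np.sin(y)])
p=H+X*(30-121.5)
go([p[0],p[1],79.4],14.05)
```

```text
t 6.62 pos [ 579.9 -175.7   79.4] jaw 14.09 F [-0.1 -0.7 -3.1] open 0.241 q6 -0.54
shift [ -0.    0.2 -26.4] turn [ 0.  -0.1  0. ] rows>= 1.0
```

View pics/c9.png

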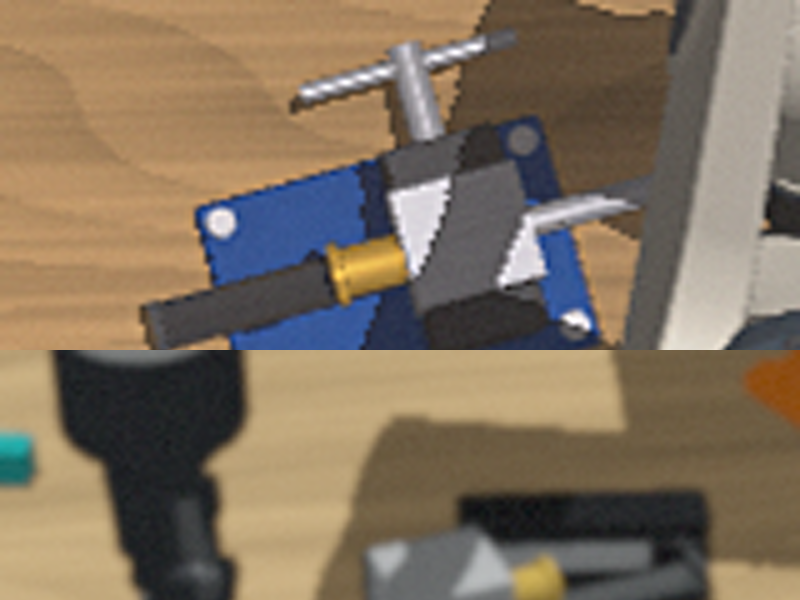

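Request:
drive_tool(rows=[0,0,-6,0,0,0,10,0,0,-12,0,0,0,10,0,0,-18,0,0,0,10,0,0,-23,0,0,0,10,0,0,-28,0,0,0,10,0,0,-32,0,0,0,10,0,0,-32,0,0,0,10])

```text
clock: 7.5
eef_pos: [571.9, -144.3, 79.4]
tcp_rot: [-2.753, 1.569, 2.205]
contact_force: [0.3, -0.4, -3.3]
opening: 0.243
```

Run:
```python
from h import *
s=snap('scene','s5.png');t=snap('top','t5.png')
a=cv2.resize(t[170:270,260:420],None,fx=5,fy=5,interpolation=2);b=cv2.resize(s[200:300,200:360],None,fx=5,fy=5,interpolation=2)
cv2.imwrite('pics/c10.png',np.vstack([a[:350],b[:250]])[:,:,::-1])
H=np.array([551.4,-61.3]);y=np.radians(104.05);X=np.array([np.cos(y),np.sin(y)])
p=H+X*(-70-121.5)
go([p[0],p[1],79.4],14.05)
```

```text
t 7.6 pos [ 572.2 -144.6   79.4] jaw 14.09 F [-0.1  0.8 -2.4] open 0.24 q6 -0.5
shift [-1.000e-01  0.000e+00  1.056e+02] turn [ 0.  -0.1  0. ] rows>= 2.0
```

View pics/c10.png

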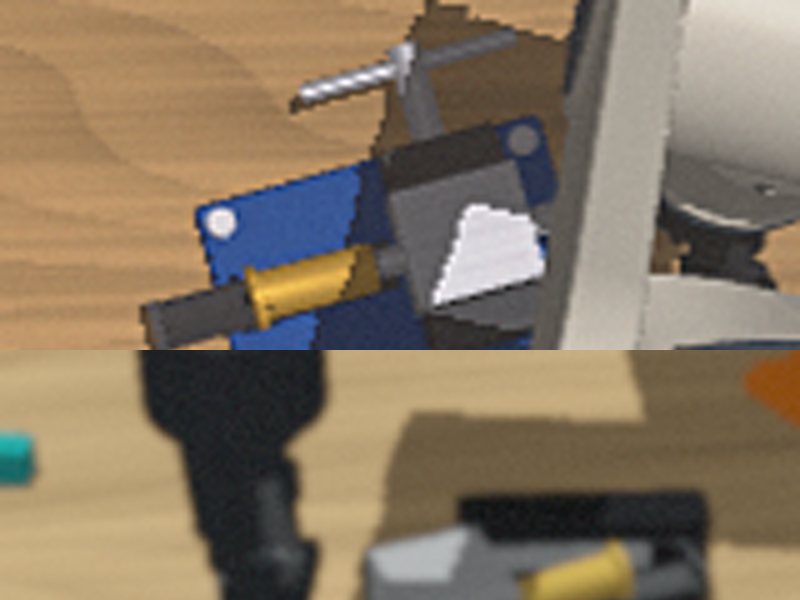

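Request:
drive_tool(rows=[0,0,25,0,0,0,10,0,0,65,0,0,0,10,0,0,108,0,0,0,10,0,0,110,0,0,0,10,-60,0,110,0,0,0,10,-120,0,110,0,0,0,10,-140,0,110,0,0,0,10])

```text
clock: 8.48
eef_pos: [600.6, -252.4, 223.5]
tcp_rot: [1.072, 1.566, -0.253]
contact_force: [1.2, 0.5, -2.9]
opening: 0.244
```

Run:
```python
from h import *
s=snap('scene','s6.png');t=snap('top','t6.png')
a=cv2.resize(t[170:270,260:420],None,fx=5,fy=5,interpolation=2);b=cv2.resize(s[200:300,200:360],None,fx=5,fy=5,interpolation=2)
cv2.imwrite('pics/c11.png',np.vstack([a[:350],b[:250]])[:,:,::-1])
X=np.array([np.cos(np.radians(5.9)),np.sin(np.radians(5.9))])
p=np.array([548.8,247.9])+X*33
go([p[0],p[1],130],95.9)
```

```text
t 8.57 pos [ 599.9 -252.   221.5] jaw 14.09 F [-0.1 -0.1 -3.8] open 0.242 q6 -0.65
shift [  91.2  104.5 -492.8] turn [-81.8   0.2  -0.1] rows>= 9.0
```

View pics/c11.png

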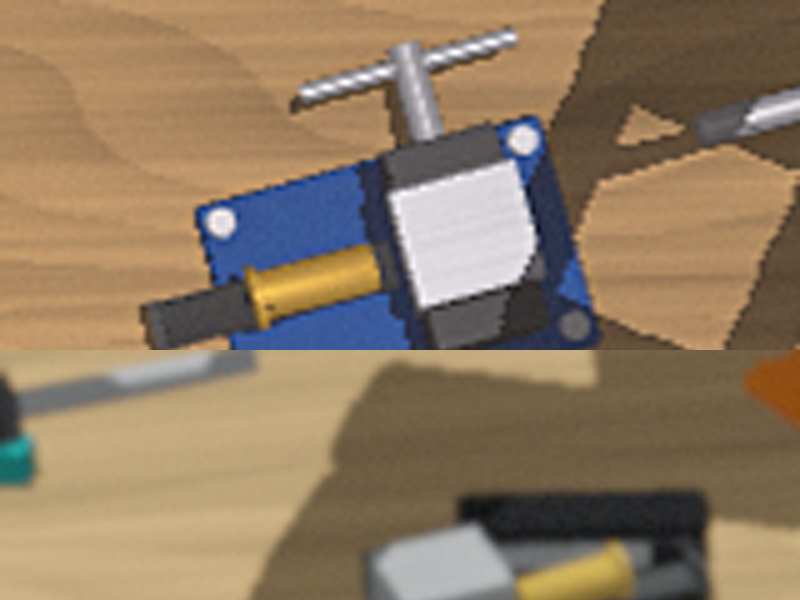

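Run:
```python
from h import *
print(onplane('top',[(199,131)],160),onplane('scene',[(436,310)],0),onplane('scene',[(443,258)],160))
X=np.array([np.cos(np.radians(5.9)),np.sin(np.radians(5.9))])
p=np.array([548.8,247.9])-X*33
go([p[0],p[1],130],-84.1)
```

```text
[[712.6087319  224.55955595 160.        ]] [[697.08816658 237.59334999   0.        ]] [[723.59129431 217.35325031 160.        ]]
t 8.57 pos [ 599.9 -252.   221.5] jaw 14.09 F [-0.1 -0.1 -3.8] open 0.242 q6 -0.65
shift [  91.    39.1 -502.2] turn [98.2 -0.1 -0.2] rows>= 10.0
```

Request:
drive_tool(rows=[0,57,-245,-40,0,0,10,0,57,-245,-40,0,0,10,0,57,-245,-40,0,0,10,0,57,-245,-40,0,0,10])

```text
clock: 9.07
eef_pos: [593.9, 0.3, 218.6]
tcp_rot: [-2.024, 1.57, -2.646]
contact_force: [1.6, -0.2, -2.7]
opening: 0.24
```

Run:
```python
from h import *
X=np.array([np.cos(np.radians(5.9)),np.sin(np.radians(5.9))])
p=np.array([548.8,247.9])+X*33
go([p[0],p[1],60],95.9)
```

```text
t 9.07 pos [5.939e+02 3.000e-01 2.186e+02] jaw 54.37 F [ 1.6 -0.2 -2.7] open 0.24 q6 -0.95
shift [ 158.5  197.  -156.1] turn [-41.5  -0.    0. ] rows>= 5.0
```

Request:
drive_tool(rows=[10,197,-156,-41.5,0,0,10,10,197,-156,-41.5,0,0,10,10,197,-156,-41.5,0,0,10,30,197,-156,-41.5,0,0,10,60,197,-156,-41.5,0,0,10,110,197,-156,-41.5,0,0,10,158,197,-156,-41.5,0,0,10,158,197,-156,-41.5,0,0,10,158,197,-156,-41.5,0,0,10])

```text
clock: 10.2
eef_pos: [581.8, 251.2, 60.7]
tcp_rot: [-2.786, 1.569, -2.684]
contact_force: [0.2, 0.2, -2.8]
opening: 0.24
```

Run:
```python
from h import *
s=snap('scene','s7.png');t=snap('top','t7.png')
a=cv2.resize(t[150:300,125:275],None,fx=4,fy=4,interpolation=2);b=cv2.resize(s[200:330,360:510],None,fx=4,fy=4,interpolation=2)
cv2.imwrite('pics/c12.png',a[:,:,::-1]);cv2.imwrite('pics/c13.png',b[:,:,::-1])
X=np.array([np.cos(np.radians(5.9)),np.sin(np.radians(5.9))])
p=np.array([548.8,247.9])+X*33
go([p[0],p[1],10.3],95.9)
```

```text
t 10.3 pos [582.9 251.7  62.3] jaw 95.86 F [ 0.9 -0.5 -2.4] open 0.244 q6 -1.27
shift [52.  -0.3 -1.4] turn [-0.   0.1 -0. ] rows>= 1.0
```

View pics/c12.png

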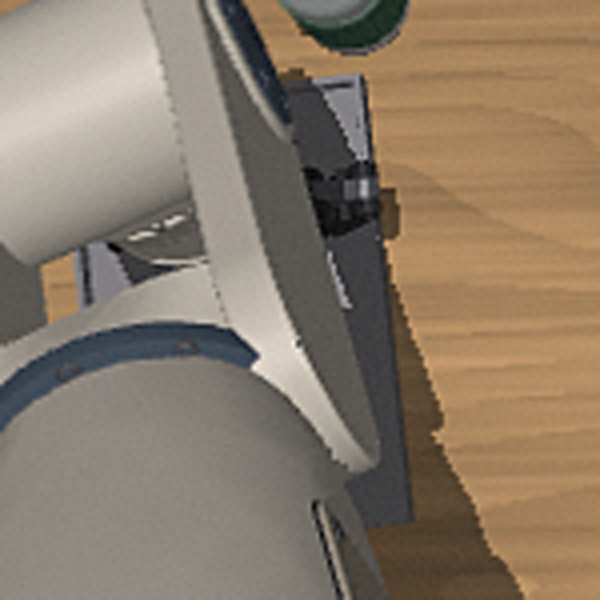

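View pics/c13.png

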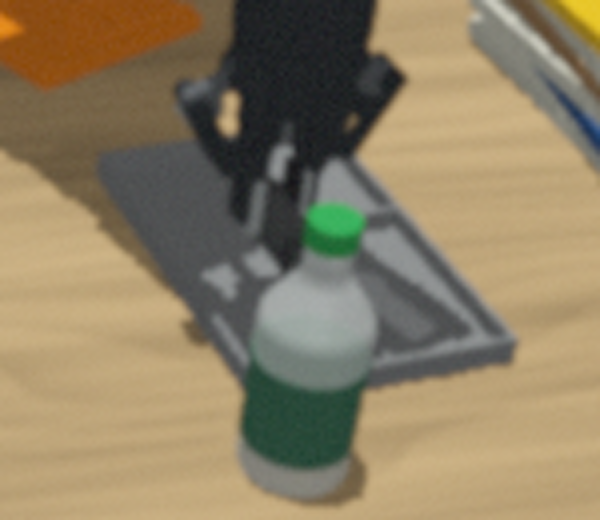

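Request:
drive_tool(rows=[25,-0.3,-1,0,0,0,10,43,-0.3,-1,0,0,0,10,49,-0.3,-1,0,0,0,10,51,-0.3,-1,0,0,0,10,51.5,-0.3,-1,0,0,0,10,51.5,-0.3,-1,0,0,0,10])

```text
clock: 11.05
eef_pos: [582.4, 251.5, 11.3]
tcp_rot: [0.264, 1.568, 0.367]
contact_force: [0.2, -0.3, -2.3]
opening: 0.24
```

Request:
drive_tool(rows=[1,0,0,0,0,0,10,1.6,0,0,0,0,0,10,1.6,0,0,0,0,0,10])

```text
clock: 11.42
eef_pos: [582.4, 251.5, 9.7]
tcp_rot: [0.273, 1.568, 0.376]
contact_force: [-0.3, -0.3, -2.4]
opening: 0.24
```

Under 1 mm left; release.

Request:
drive_tool(rows=[0.5,0,0,0,0,0,10,0.5,0,0,0,0,0,27,0.5,0,0,0,0,0,32,0.5,0,0,0,0,0,38,0.5,0,0,0,0,0,38,-15,0,0,0,0,0,38,-60,0,0,0,0,0,38,-120,0,0,0,0,0,38,-170,0,0,0,0,0,38])

```text
clock: 12.55
eef_pos: [582.3, 251.4, 183.2]
tcp_rot: [0.285, 1.566, 0.388]
contact_force: [0.3, -0.3, -0.6]
opening: 0.378
```

Run:
```python
from h import *
def crop(pts,u0,v0,k=5): return (np.array(pts,float)+.5)/k-.5+[u0,v0]
np.set_printoptions(precision=2,suppress=True)
# core from t6: rear centre & flange centre edges, axis z~78-82
q=onplane('top',crop([(382,270),(255,299),(262,298)],260,170),82)
H=np.array([551.4,-61.3]);y=np.radians(104.05);X=np.array([np.cos(y),np.sin(y)]);Y=np.array([-X[1],X[0]])
for p in q: print((p[:2]-H)@X,(p[:2]-H)@Y)
p=H+X*58; go([p[0],p[1],160],14.05)
```

```text
34.405902801826464 2.6414034108631648
85.56713616352005 0.4174948915026971
82.81054434806471 0.7679229112734769
t 12.55 pos [582.3 251.4 183.2] jaw 95.86 F [ 0.3 -0.3 -0.6] open 0.378 q6 -1.27
shift [  22.5 -250.6  -71. ] turn [81.8  0.2 -0.2] rows>= 8.0
```

Request:
drive_tool(rows=[0,-250,-71,81.8,0,0,50,0,-250,-71,81.8,0,0,50,0,-250,-71,81.8,0,0,50,0,-250,-71,81.8,0,0,50,0,-250,-71,81.8,0,0,50,0,-250,-71,81.8,0,0,50,20,-250,-71,81.8,0,0,50,60,-250,-71,81.8,0,0,50,60,-250,-71,81.8,0,0,50])

```text
clock: 13.68
eef_pos: [535.5, -4.4, 121.3]
tcp_rot: [2.954, 1.569, 1.629]
contact_force: [-1.1, -0.3, -0.2]
opening: 0.499
```

Run:
```python
from h import *
s=snap('scene','s8.png');t=snap('top','t8.png')
a=cv2.resize(t[150:300,130:380],None,fx=3.2,fy=3.2,interpolation=2);b=cv2.resize(s[190:300,240:500],None,fx=3,fy=3,interpolation=2)
cv2.imwrite('pics/c14.png',a[:,:,::-1]);cv2.imwrite('pics/c15.png',b[:,:,::-1])
H=np.array([551.4,-61.3]);y=np.radians(104.05);X=np.array([np.cos(y),np.sin(y)]);Y=np.array([-X[1],X[0]])
p=H+X*60+Y*.5; go([p[0],p[1],72],14.05)
```

```text
t 13.78 pos [537.8  -4.4 123.7] jaw 14.22 F [0.7 0.4 1. ] open 0.5 q6 -0.26
shift [51.7 -1.4 -1.4] turn [ 0.2 -0.  -0.3] rows>= 1.0
```

View pics/c14.png

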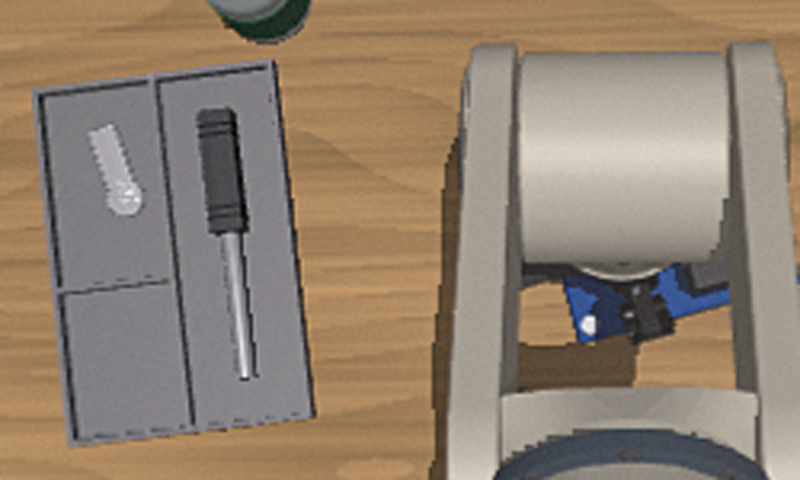

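View pics/c15.png

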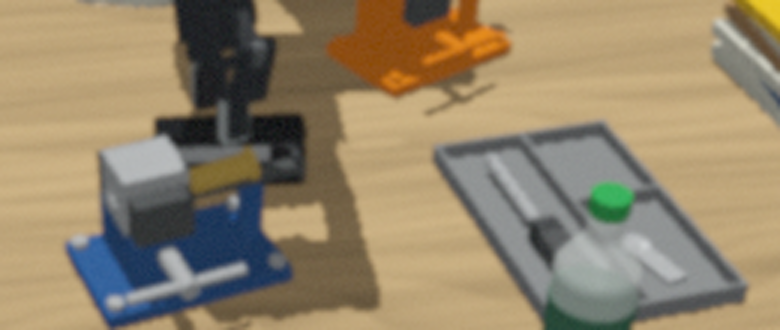

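Request:
drive_tool(rows=[15,-1,-1.4,0,0,0,50,25,-1,-1.4,0,0,0,50,25,-1,-1.4,0,0,0,50,25,-1,-1.4,0,0,0,50])

```text
clock: 14.28
eef_pos: [536.8, -3.2, 98.8]
tcp_rot: [1.675, 1.566, 0.353]
contact_force: [-0.1, -0.4, 0.2]
opening: 0.498
```

Run:
```python
from h import *
s=snap('scene','s9.png')
b=cv2.resize(s[190:290,240:380],None,fx=5.5,fy=5.5,interpolation=2)
cv2.imwrite('pics/c16.png',b[:,:,::-1])
H=np.array([551.4,-61.3]);y=np.radians(104.05);X=np.array([np.cos(y),np.sin(y)]);Y=np.array([-X[1],X[0]])
p=H+X*60+Y*.5; go([p[0],p[1],72],14.05)
```

```text
t 14.32 pos [536.9  -3.2  98.9] jaw 14.23 F [0.4 0.5 0.1] open 0.496 q6 -0.26
shift [26.9 -0.6 -0.1] turn [ 0.2 -0.  -0.3] rows>= 1.0
```

View pics/c16.png

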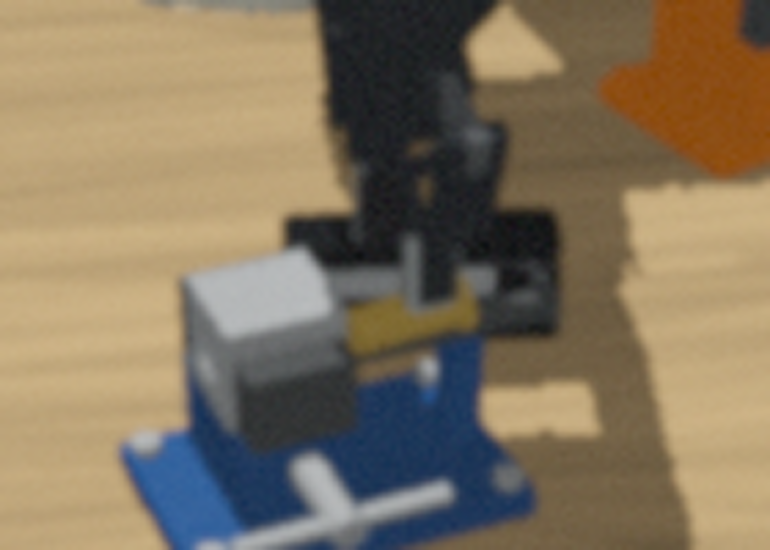

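Run:
```python
from h import *
f=lambda P:((proj('scene',P)-[240,190])*5.5).round(0)
H=np.array([551.4,-61.3]);y=np.radians(104.05);X=np.array([np.cos(y),np.sin(y)]);Y=np.array([-X[1],X[0]])
p=np.array([536.9,-3.2]); 
print('finger',f([[*(p-Y*21+X*d),z] for d in(-11,11) for z in(99,105)]))
print('flange far end/rear',f([[*(H+X*84.4),82],[*(H+X*80.4),82],[*(H+X*34.4),78]]))
```

```text
finger [[402. 311.]
 [402. 298.]
 [452. 299.]
 [453. 286.]]
flange far end/rear [[461. 299.]
 [452. 301.]
 [348. 334.]]
```

Request:
drive_tool(rows=[15,-0.5,0,0,0,0,50,24,-0.5,0,0,0,0,50,25.5,-0.5,0,0,0,0,50,25.5,-0.5,0,0,0,0,40,25.5,-0.5,0,0,0,0,30,25.5,-0.5,0,0,0,0,10,25.5,-0.5,0,0,0,0,10,25.5,-0.5,0,0,0,0,10], newtons=40)

```text
clock: 15.32
eef_pos: [537.0, -3.3, 73.8]
tcp_rot: [1.603, 1.564, 0.281]
contact_force: [0.9, -0.2, 3.7]
opening: 0.218
```

Run:
```python
from h import *
s=snap('scene','s10.png')
b=cv2.resize(s[190:290,240:380],None,fx=5.5,fy=5.5,interpolation=2)
cv2.imwrite('pics/c17.png',b[:,:,::-1])
go([537,-3,150],14.05)
```

```text
t 15.38 pos [537.   -3.3  73.8] jaw 14.23 F [0.7 0.  4.9] open 0.214 q6 -0.26
shift [-76.2   0.6  -0.3] turn [ 0.2 -0.  -0.4] rows>= 2.0
```

View pics/c17.png

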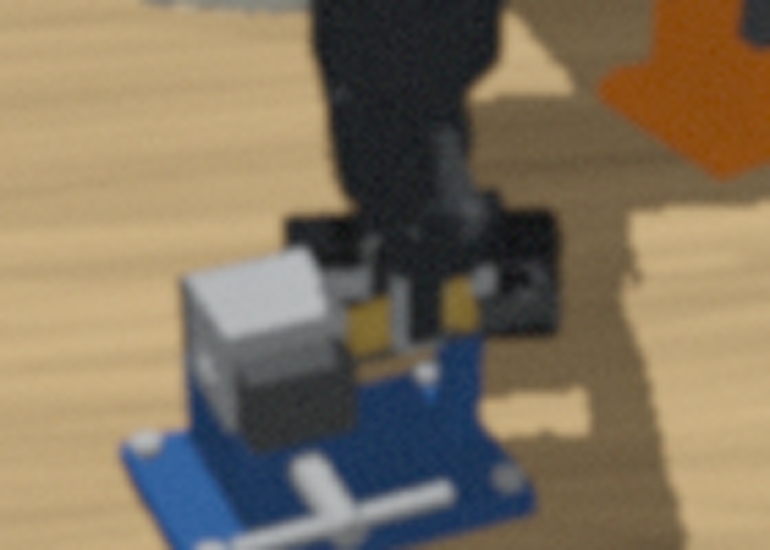

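Request:
drive_tool(rows=[-8,0,0,0,0,0,10,-25,0,0,0,0,0,10,-60,0,0,0,0,0,10,-90,0,0,0,0,0,10,-90,0,0,0,0,0,10])

```text
clock: 16.0
eef_pos: [538.0, -3.5, 166.9]
tcp_rot: [1.472, 1.56, 0.15]
contact_force: [0.6, -0.1, -1.5]
opening: 0.218
```

Run:
```python
from h import *
s=snap('scene','s11.png');t=snap('top','t11.png')
b=cv2.resize(s[140:290,240:400],None,fx=4,fy=4,interpolation=2)
cv2.imwrite('pics/c18.png',b[:,:,::-1])
go([474,318,100],95.9)
go([474,318,100],-84.1)
```

```text
t 16.1 pos [536.2  -3.4 164.1] jaw 14.23 F [-1.1  0.6 -1.8] open 0.216 q6 -0.26
shift [  64.2   18.3 -326.9] turn [-81.7   0.3  -0.3] rows>= 8.0
t 16.1 pos [536.2  -3.4 164.1] jaw 14.23 F [-1.1  0.6 -1.8] open 0.216 q6 -0.26
shift [  64.2   18.3 -326.9] turn [98.3 -0.3 -0.3] rows>= 10.0
```

View pics/c18.png

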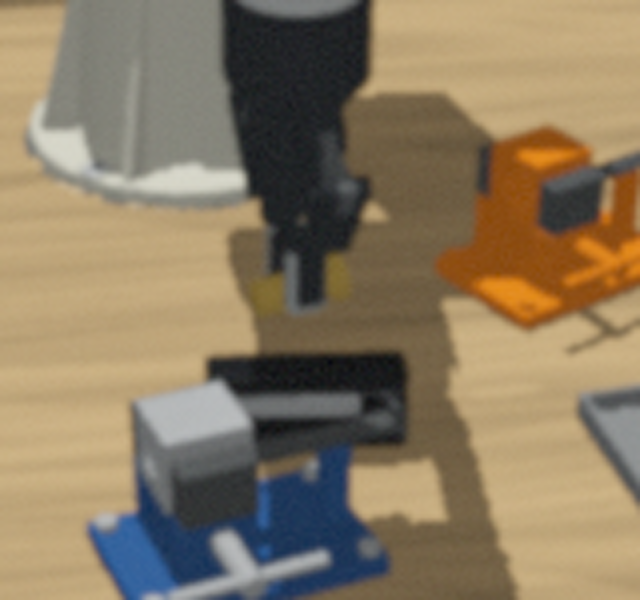

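Request:
drive_tool(rows=[0,18,-327,-81.7,0,0,10,0,18,-327,-81.7,0,0,10,0,18,-327,-81.7,0,0,10,0,18,-327,-81.7,0,0,10,0,18,-327,-81.7,0,0,10,0,18,-327,-81.7,0,0,10,0,18,-327,-81.7,0,0,10,30,18,-327,-81.7,0.3,-0.3,10,80,18,-327,-81.7,0.3,-0.3,10,80,18,-327,-81.7,0.3,-0.3,10])

```text
clock: 17.35
eef_pos: [470.4, 315.9, 80.1]
tcp_rot: [-2.719, 1.561, -2.615]
contact_force: [0.2, 0.4, -0.9]
opening: 0.215
```

Request:
drive_tool(rows=[20,0,0,0,0,0,10,20,0,0,0,0,0,10,20,0,0,0,0,0,10])

```text
clock: 17.73
eef_pos: [470.9, 316.2, 61.5]
tcp_rot: [-2.731, 1.563, -2.628]
contact_force: [0.4, 0.3, 0.0]
opening: 0.215
```

Run:
```python
from h import *
s=snap('scene','s12.png')
b=cv2.resize(s[200:320,370:510],None,fx=5,fy=5,interpolation=2)
cv2.imwrite('pics/c19.png',b[:,:,::-1])
go([475,318.5,10.5],95.9)
```

```text
t 17.77 pos [471.1 316.3  61.6] jaw 95.92 F [ 0.1  0.3 -1.2] open 0.214 q6 -1.09
shift [51.1  2.   4.5] turn [ 0.  -0.4  0.2] rows>= 1.0
```

View pics/c19.png

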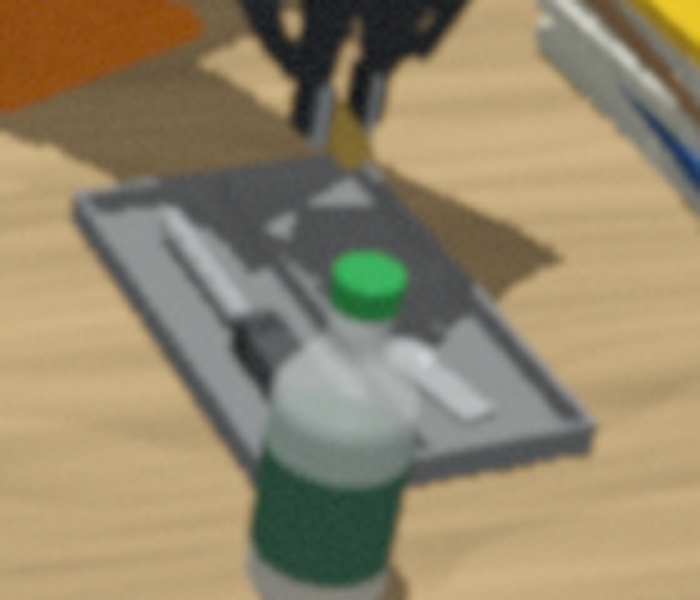

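Request:
drive_tool(rows=[15,2,4.5,0,-0.4,0.2,10,35,2,4.5,0,-0.4,0.2,10,46,2,4.5,0,-0.4,0.2,10,49,2,4.5,0,-0.4,0.2,10,50,2,4.5,0,-0.4,0.2,10,50,2,4.5,0,-0.4,0.2,10])

```text
clock: 18.52
eef_pos: [475.3, 318.8, 12.0]
tcp_rot: [0.829, 1.57, 0.932]
contact_force: [0.1, 0.7, -0.6]
opening: 0.21
```

Run:
```python
from h import *
go([475,318.5,9.3],95.9)
```

```text
t 18.52 pos [475.3 318.8  12. ] jaw 95.92 F [ 0.1  0.7 -0.6] open 0.21 q6 -1.09
shift [ 2.7 -0.2 -0.4] turn [ 0.   0.  -0.1] rows>= 1.0
```

Request:
drive_tool(rows=[1,0,0,0,0,0,10,2,0,0,0,0,0,10,2.7,0,0,0,0,0,10,3,0,0,0,0,0,10,3,0,0,0,0,0,10])

```text
clock: 19.15
eef_pos: [475.4, 318.8, 9.1]
tcp_rot: [0.787, 1.569, 0.891]
contact_force: [-0.4, 0.0, 1.1]
opening: 0.215
```

Request:
drive_tool(rows=[0.2,0,0,0,0,0,22,0.2,0,0,0,0,0,24,0.2,0,0,0,0,0,27,0.2,0,0,0,0,0,32,0.2,0,0,0,0,0,38,0.2,0,0,0,0,0,38], newtons=20)

```text
clock: 19.9
eef_pos: [475.4, 318.8, 8.9]
tcp_rot: [0.787, 1.569, 0.891]
contact_force: [-0.0, 0.1, 0.0]
opening: 0.378
```

Request:
drive_tool(rows=[-15,0,0,0,0,0,38,-50,0,0,0,0,0,38,-100,0,0,0,0,0,38,-160,0,0,0,0,0,38,-180,0,0,0,0,0,38,-180,-60,0,0,0,0,38,-180,-120,0,0,0,0,38,-180,-180,0,0,0,0,38,-180,-240,0,0,0,0,38,-180,-300,0,0,0,0,38])

```text
clock: 21.15
eef_pos: [506.3, 18.4, 189.9]
tcp_rot: [0.322, 1.568, 0.426]
contact_force: [0.3, 0.4, 0.1]
opening: 0.379
```

Run:
```python
from h import *
s=snap('scene','s13.png');t=snap('top','t13.png')
cv2.imwrite('pics/c20.png',cv2.resize(t[150:300,125:275],None,fx=4,fy=4,interpolation=2)[:,:,::-1])
go([475,0,200],95.9)
```

```text
t 21.25 pos [506.5  15.4 189.8] jaw 95.66 F [-0.7 -0.1 -0.8] open 0.375 q6 -1.64
shift [-10.3 -12.3 -32.8] turn [-0.2  0.1  0. ] rows>= 1.0
```

View pics/c20.png

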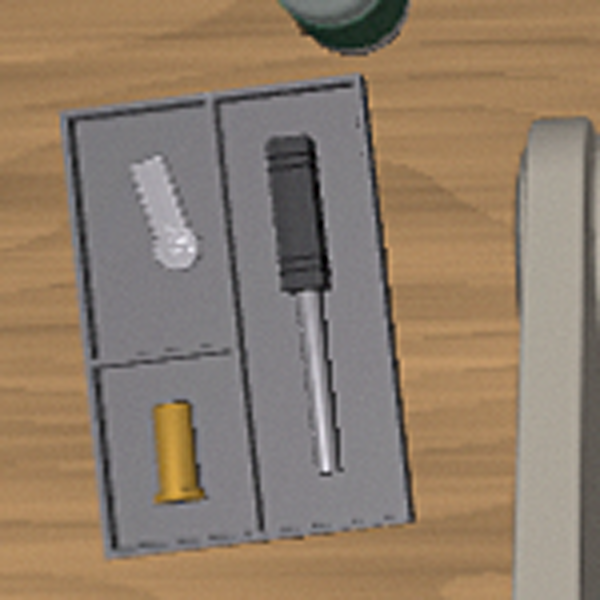

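View pics/s13.png

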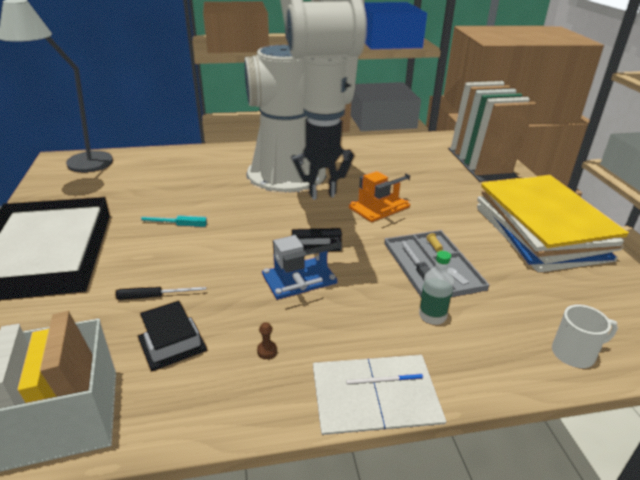

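View pics/t13.png

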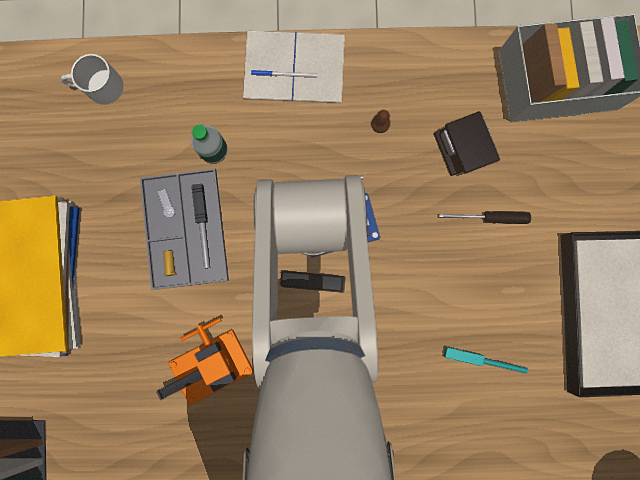

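Request:
drive_tool(rows=[0,0,0,0,0,0,38,0,0,0,0,0,0,38,0,0,0,0,0,0,38,0,0,0,0,0,0,38,0,0,0,0,0,0,38,0,0,0,0,0,0,38,0,0,0,0,0,0,38,0,0,0,0,0,0,38])

```text
clock: 22.25
eef_pos: [506.5, 15.4, 189.7]
tcp_rot: [-0.271, 1.569, -0.173]
contact_force: [-0.3, 0.5, -0.6]
opening: 0.378
```

Run:
```python
from h import *
t=snap('top','t14.png'); a=cv2.cvtColor(cv2.imread('pics/t13.png'),cv2.COLOR_BGR2RGB)
def cen(im):
    m=cv2.inRange(cv2.cvtColor(im,cv2.COLOR_RGB2HSV),(15,120,80),(30,255,255));m2=m*0;m2[240:285,150:190]=m[240:285,150:190]
    v,u=np.nonzero(m2);return u.mean(),v.mean(),len(u)
print(cen(a),cen(t))
print(cv2.absdiff(a,t)[165:290,140:230].max())
sign_off()
print(r.sense()['clock'])
```

```text
(np.float64(168.50224215246638), np.float64(262.80269058295966), 223) (np.float64(168.49545454545455), np.float64(262.95454545454544), 220)
13
the job is handed in; nothing more can be done
the job is handed in; nothing more can be done
```

The job is done and handed in at about 22 s of the 69 s allowed. I pushed the brass core out of the bore with the drift, and it came out flange first and dropped onto the catch rail. I then laid the drift in the tray's long compartment and the core in its short empty one.

- **Final position:** in the last pictures both lie lengthwise with the tray. The core is within about 1° of the tray wall.
- **Stability:** over the last second before hand-in the core moved less than 0.2 px, and the tray area showed only small pixel differences.
- **Robot clear:** the arm was 190 mm up and touching nothing.
- **Forces:** at the readings taken after each move, contact force never passed about 8 N.
- **Other objects:** the bystander objects look unmoved in before-and-after views, judged by eye only. In the last top view the arm hid most of the vice and rail; the scene camera showed them in place.
- **Disagreement:** the two cameras differed by about 3 mm on where the drift first lay. I used the top camera and the grasp came out centred.

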